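# Close up the herb dispensing counter

### The arm

A 6-joint arm with a two-finger parallel gripper is mounted at the origin on the work surface. World frame = base frame: x ahead of the robot, y to its left, z up, the work surface at z = 0. Lengths are in m, angles in degrees, forces in N, time in s.
With the tool pointing down it reaches from about 0.425 to 0.925 m from the base axis. Payload 12.5 kg.
Tool frame: the origin (TCP) lies between the finger pads; the fingertips stand 8 mm ahead of it and the grasp point (between the pads) lies 11 mm behind it (manip.tips_ahead is the distance from the TCP to the fingertips, in m); z points along the fingers, y is the line along which they close (so a half turn about z gives the same grasp; the last joint's range is limited). The gripper opens to 85 mm and grips with 20 to 120 N. Pads are 22 mm wide; open, the fingers measure 114 mm over their backs; the gripper's body (76 mm by 85 mm) begins 54 mm behind the grasp point. The pads swing forward as they close: fully open they stand 13 mm farther back than shut.
Start: joints at [-78.701, 28.126, 89.318, -0, 62.55, -6.05], TCP at [0.186, -0.597, 0.239] pointing down, gripper open.
Joint ranges: [-177.58, 177.58], [-47.91, 125.51], [2.72, 160], [-65.01, 245.01], [3.68, 167.84], [-153.87, 153.87]. Speed limits (degrees/s): [127.2, 127.2, 159.86, 180, 180, 180].

### API

Orientations are given as [roll, pitch, yaw] about the fixed x, y, z axes, in that order (R = Rz(yaw) Ry(pitch) Rx(roll)).
In Python, from workcell import manip gives the robot as it stands. The module is installed in compiled form; this text tells all that it offers.
- The arm moves only by the tool drive_tool, never from a script. Its argument "rows" is a list of rows, each a list of 3 entries, a list of its own where there are three numbers: the turn, a rotation vector about the world's x, y, z normalised to -1 to 1, where 1 is 360 degrees, then the shift along the world's x, y, z normalised to -1 to 1, where 1 is 25 cm, then the closure, from -1 (fully open) to 1 (shut). In form: [[[rx, ry, rz], [dx, dy, dz], jaw], ...]. A call has 1 to 5 rows; each row is the pose to reach, as a shift and turn from the pose commanded when the call began, turning the shorter way round; what a row does not reach only later rows make up. A row lasts 1/12 s, in which the tool goes at most 41.7 mm and 7.16 degrees, less where a joint would pass 70% of its speed; a pose out of reach is approached as far as the arm can. A call with a number of a shift or a turn outside -1 to 1 is refused whole. A call with a gripper value outside its range is refused whole. The fingers move at their own pace and stop on an object; "force" is the grip in N (left out, the last holds). Time passes only in rows, so rows that repeat a pose let the fingers close. It gives the time, the measured TCP pose, the force, the opening and the grip force at its end, in the units of the state.
- manip.get_state(): the state, without advancing time (a new reading comes with each control period).
- manip.get_image(name): name is "scene" or "side" or "wrist"; returns (picture, depth): 480x640x3 uint8, red, green, blue; 480x640 float32, m along the optical axis (not along the pixel's ray), 0 where there is no reading.
- manip.calibration(name): a dict with "K" (3x3 intrinsics, pixels), "R" (3x3) and "t" (3): a world point X has camera coordinates R X + t; the wrist camera has in their place "mount" (4x4, takes a point from camera to tool coordinates, whose origin is the TCP and whose axes are the flange's). Camera axes: x right, y down, z forward; pixel columns grow to the right and rows downward; lengths in m; the calibration is good to about 2 mm. A picture is of the moment at which its call begins: read the wrist's pose just before it. calibration takes no time and is no camera call.
- manip.job_done(): hands the job in; it is judged then, once.
The state is a dict: "time_s": time; "q": joint angles; "qd": joint speeds; "effort": joint torques, N m; "tcp_pos": TCP position; "tcp_rot": TCP orientation; "wrist_force": force on the tool from outside, world axes, zero at the start; "torque": the same for the moment, N m; "width": opening from 0.0 (shut) to 1.0 (fully open); "gripper_force": force on a finger pad.
Only numpy, scipy, OpenCV 4.12 (cv2) and the standard library are available. Lean on these libraries where they do the work, as an engineer would, in place of code of your own. Each camera call takes 0.05 s, during which the arm holds its last target. There are 200 camera calls.

### The job

Close up the herb containers on the counter with your fingertips: push the chest's wide drawer fully home, push the tip-out bin upright until it is flush with its case, and slide the box's loose lid fully shut, towards you, by pushing on the far side of its crossbar. Do not lift the lid, and leave everything else on the counter where it is; the order does not matter, and finish with the hand clear of everything.

Things in the scene. Friction and masses are not known exactly. Their poses are not given: they have to be found in the camera images.
- chest: Fixed dark red wooden chest, 170 mm deep, 190 mm wide, 185 mm high. Above, one wide drawer (the only one that moves); below, two narrow drawers side by side that stay shut. Origin on the table surface, midway across, 15 mm behind the chest's front face; z up, x from front to back (the direction in which the drawer closes), y to the left seen from the front.
- drawer_front (a point): Middle of the upper edge of the wide drawer's front face; moves with the drawer, axes as the chest's. The face is 164 mm wide and reaches 74 mm down from here; shut, it is flush with the chest's front face and this edge lies 14 mm below the chest's top. Two brass cup pulls stick out 11 mm, 45 mm either side of the middle, 45 to 67 mm below this edge; the rest is flat.
- drawer (a joint): How far the wide drawer stands out, in m: 0 fully shut (hard stop), 0.12 at most. It slides with about 2 N of friction and stays where it is left.
- case: Fixed dark red wooden case, 170 mm deep, 170 mm wide, 185 mm high, with one tall tip-out bin as its front. Origin on the table surface, midway across, 15 mm behind the case's front face; z up, x from front to back (the way the bin closes), y to the left seen from the front.
- bin_top (a point): Middle of the upper edge of the tip-out bin's front face; moves with the bin. The panel is 146 mm wide, 155 mm high, hinged along the lower edge of its face, 15 mm above the table, at the case's front face. Leaning out, this edge stands towards the robot; shut, it is flush with the case and 15 mm below its top. A brass cup pull sticks out 11 mm at mid-width, 74 to 96 mm below this edge.
- bin (a joint): Lean of the tip-out bin, in rad: 0 upright and shut (hard stop), 0.7 at most. The stiff hinge (about 0.3 N m) keeps it where it is left; a few newtons at the upper edge move it.
- box: Fixed wooden box, 200 mm along x, 150 mm wide, 90 mm high, with a sliding lid. Origin at the centre of its underside, on the table; z up, its front (-x) end faces the robot. The lid slides along x in a rebate 80 mm above the table, between 10 mm high side rims; a 10 mm high rim at the front end is its stop, the back end is open, so an open lid stands out at the back (+x).
- cleat (a point): Centre of the dark wooden crossbar on top of the lid; axes as the lid's. The bar is 14 mm along x, 70 mm long across and 18 mm high (upper side 9 mm above this point, the lid's upper face 9 mm below). With the lid fully shut this point lies at x = -47 mm, z = 99 mm in the box's frame; it starts 40 to 70 mm farther back (+x), so the lid closes towards the robot.
- lid: Loose sliding lid of the box: light wooden board 190 mm along x, 138 mm wide, 10 mm thick, about 0.35 kg, unfastened, with 2 mm of play each side in the rebate, its upper face level with the box's rims. Its crossbar lies 45 mm behind its front edge. Origin at the centre of its underside; axes as the box's.
- tin: Bystander: small round steel tin, 50 mm across and 42 mm high, standing at the back of the chest's top. Origin at the centre of its underside; it must stay where it is.
- mortar: Bystander: brass mortar, an open cup 64 mm across and 62 mm high, loose on the table. Origin at its underside; it must stay where it is.
- jar: Bystander: small white lidded jar, 56 mm across and 75 mm high, loose on the table. Origin at its underside; it must stay where it is.
- scoop: Bystander: brass scoop with a wooden handle, 150 mm long, lying flat, loose on the table. Origin at its underside; it must stay where it is.
- pad: Bystander: pad of wrapping paper, 90 x 130 x 14 mm, lying flat, loose on the table. Origin at its underside; it must stay where it is.

How it is judged (in metres and radians):
At the end, for the whole second after the job is handed in: The wide drawer is within 4 mm of shut, the tip-out bin within 0.035 rad of upright, and the lid within 4.5 mm of its front stop, lying flat in its rebate (within 4 mm of its height, 0.04 rad of level) (value of joint drawer below 0.004 m and value of joint bin below 0.035 rad and x of cleat in the frame of box between -0.052 and -0.0425 m and z of cleat in the frame of box between 0.095 and 0.103 m and angle between cleat's own z axis and vertical below 0.04 rad); the robot touches nothing.
It fails at once if the lid is lifted: its crossbar rises more than 25 mm above its place (z of cleat in the frame of box above 0.124 m).
It fails at once if the lid is dropped off the box (z of cleat in the frame of box below 0.08 m).
It fails at once if a bystander is moved by more than 30 mm (distance of any of tin, mortar, jar, scoop, pad from where it was at the start of the episode above 0.03 m).
It also fails if it takes over 54 s, if anything falls off the work surface, if the arm or the gripper's body presses on something with over 40 N, if the wrist force passes 120 N, or if a joint passes its speed limit or range.

## Working session

There is one attempt and no reset: what is moved stays moved. The work goes in short steps, Python scripts to look and compute and a tool call to move; the robot and the scene stay as the last step left them, time stands still between calls to the robot, and variables do not carry over. Pictures are saved under pics/ and viewed, at most 10 in all, crops included, and the job is handed in when it is done.

Besides the shell and the picture viewer there is one more tool, called as a command line: name --argument value ..., lists and objects as JSON in quotes. drive_tool: Moves the arm, as the interface text tells. Its arguments: {"type":"object","properties":{"rows":{"type":"array","items":{"type":"array"}},"force":{"type":"number"}},"required":["rows"]}

```bash
mkdir -p pics
cat > h.py <<'E'
import numpy as np, cv2
from workcell import manip
def cloud(name):
    im,d=manip.get_image(name); c=manip.calibration(name); K,R,t=[np.array(c[k]) for k in('K','R','t')]
    v,u=np.mgrid[0:480,0:640]
    P=np.stack([(u-K[0,2])/K[0,0]*d,(v-K[1,2])/K[1,1]*d,d],-1)
    W=(P-t.ravel())@R; W[d==0]=np.nan
    return im,d,W
E
python3 - <<'E'
from h import *
print(manip.get_state())
for n in('scene','side'):
    im,d,W=cloud(n); cv2.imwrite(f'pics/{n}.png',im[...,::-1]); np.savez(f'{n}.npz',im=im,d=d,W=W)
    c=manip.calibration(n); print(n,-np.array(c['R']).T@np.array(c['t']).ravel(),(d==0).mean())
E
```

```text
{'time_s': 0.0, 'q': array([-7.87039402e+01,  2.81639176e+01,  8.93499875e+01, -3.47987304e-04,
        6.25494913e+01, -6.05000249e+00]), 'qd': array([ 0.02293087, -0.03946591,  0.0452064 ,  0.05426305,  0.00690242,
        0.02366294]), 'effort': array([-1.27348580e-03, -6.18449807e+01, -2.61595917e+01, -2.17110146e-04,
        4.15627146e-03, -1.49998601e-05]), 'tcp_pos': array([ 0.18632119, -0.59635442,  0.23873106]), 'tcp_rot': array([-1.79936924e+02, -6.37483464e-03,  1.73462194e+01]), 'wrist_force': array([ 0.01632831,  0.41289464, -0.18651161]), 'torque': array([-0.01549274,  0.02197444, -0.02920943]), 'gripper_force': 0.0, 'width': 0.9972108812659857}
scene [ 1.18198175 -0.15322157  0.83495969] 0.004052734375
side [0.37289772 1.00900342 0.76756169] 0.003990885416666667
```

View pics/scene.png

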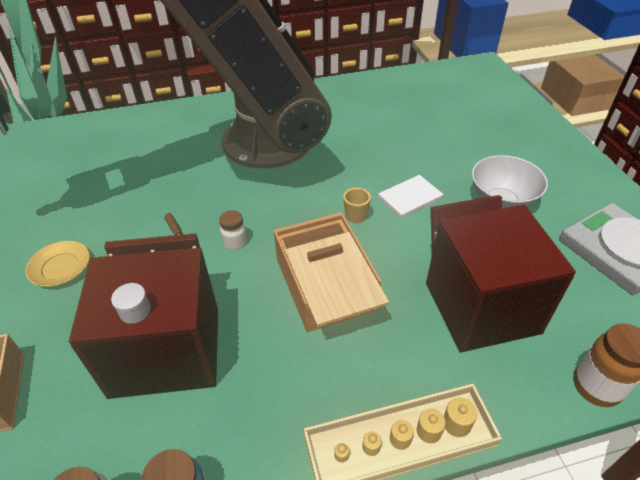

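View pics/side.png

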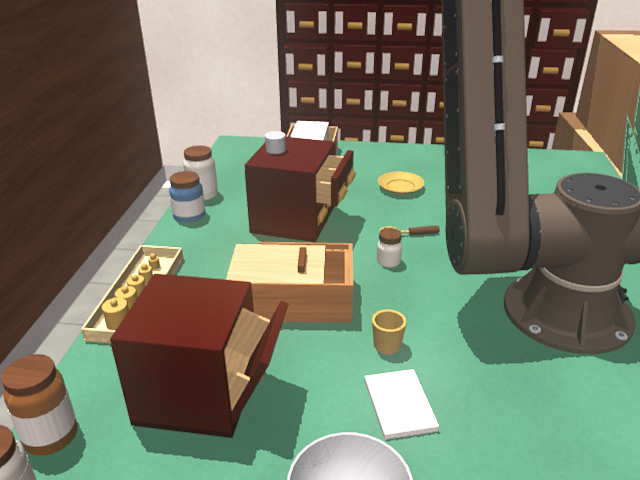

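The scene view faces the robot. The chest, with the tin and its drawer open, is at left (80–215, 235–390). The box is in the middle, with its crossbar near (325, 252), and the bin case is at right (430–565, 198–350). The side view shows the bin leaning out near (275, 330) and the scoop near (415, 231).

```bash
cat > m.py <<'E'
from h import *
S={n:np.load(n+'.npz') for n in('scene','side')}
def pts(lo,hi,box,f):
    o=[]
    for n in S:
        W=S[n]['W'];hsv=cv2.cvtColor(S[n]['im'],cv2.COLOR_RGB2HSV).astype(int)
        m=(W[...,2]>lo)&(W[...,2]<hi)&(W[...,0]>box[0])&(W[...,0]<box[1])&(W[...,1]>box[2])&(W[...,1]<box[3])&f(hsv)
        o.append(W[m]); 
    return o
red=lambda h:((h[...,0]<8)|(h[...,0]>170))&(h[...,1]>120)&(h[...,2]<130)
alln=lambda h:h[...,0]>-1
def rect(P,l):
    if len(P)<5: print(l,len(P));return
    r=cv2.minAreaRect(P[:,:2].astype(np.float32)); print(l,len(P),'c',np.round(r[0],4),'size',np.round(r[1],4),'ang',round(r[2],1),'z',np.round(np.percentile(P[:,2],[2,50,98]),4)); print('   corners',np.round(cv2.boxPoints(r),3).tolist())
for l,b in(('chest',(.3,1.2,-.6,-.0)),('case',(.3,1.2,.02,.6))):
    for n,P in zip(S,pts(.178,.192,b,red)): rect(P,l+' top '+n)
for n,P in zip(S,pts(.155,.176,(.3,1.2,-.6,-.0),red)): rect(P,'drawer '+n)
for n,P in zip(S,pts(.12,.176,(.3,1.2,.02,.6),red)): rect(P,'bin '+n)
for n,P in zip(S,pts(.102,.115,(.4,1.,-.2,.15),alln)): rect(P,'bar '+n)
for n,P in zip(S,pts(.083,.096,(.4,1.,-.2,.15),lambda h:(h[...,0]<30)&(h[...,1]>40))): rect(P,'box '+n)
E
python3 m.py
```

```text
chest top scene 7712 c [ 0.6099 -0.3112] size [0.1874 0.1724] ang 81.7 z [0.1832 0.1862 0.1885]
   corners [[0.5109999775886536, -0.3919999897480011], [0.6819999814033508, -0.41600000858306885], [0.7089999914169312, -0.23100000619888306], [0.5379999876022339, -0.20600000023841858]]
chest top side 1820 c [ 0.6091 -0.3091] size [0.1936 0.1676] ang 81.4 z [0.1835 0.1862 0.1889]
   corners [[0.5120000243186951, -0.3919999897480011], [0.6779999732971191, -0.4169999957084656], [0.7059999704360962, -0.22599999606609344], [0.5410000085830688, -0.20100000500679016]]
case top scene 7246 c [0.676 0.301] size [0.169 0.172] ang 87.9 z [0.182  0.1856 0.1879]
   corners [[0.5870000123977661, 0.2199999988079071], [0.7590000033378601, 0.21299999952316284], [0.7649999856948853, 0.38199999928474426], [0.5929999947547913, 0.3889999985694885]]
case top side 7546 c [0.6769 0.304 ] size [0.1728 0.1698] ang 88.6 z [0.1816 0.1859 0.188 ]
   corners [[0.5899999737739563, 0.2199999988079071], [0.7599999904632568, 0.2150000035762787], [0.7639999985694885, 0.3880000114440918], [0.593999981880188, 0.3930000066757
[... 1492 characters left out ...]
0.054999999701976776], [0.5329999923706055, -0.01899999938905239], [0.546999990940094, -0.017999999225139618], [0.5400000214576721, 0.05700000002980232]]
box scene 6494 c [0.5566 0.0199] size [0.2513 0.1514] ang 4.9 z [0.0847 0.091  0.0944]
   corners [[0.42500001192092896, 0.08500000089406967], [0.43799999356269836, -0.06599999964237213], [0.6880000233650208, -0.04500000178813934], [0.675000011920929, 0.10599999874830246]]
box side 4333 c [0.5585 0.02  ] size [0.2474 0.1585] ang 5.3 z [0.0845 0.0911 0.0944]
   corners [[0.42800000309944153, 0.08699999749660492], [0.4429999887943268, -0.07000000029802322], [0.6890000104904175, -0.04699999839067459], [0.6740000247955322, 0.10999999940395355]]
```

drive_tool --rows '[[[0,0,-0.0142],[0.1,0.13,0],1],[[0,0,-0.0284],[0.2,0.26,0],1],[[0,0,-0.0426],[0.3,0.39,0],1],[[0,0,-0.0568],[0.4,0.52,0],1],[[0,0,-0.071],[0.48,0.63,0],1]]' --force 40

```text
time_s: 0.52
tcp_pos: [0.3074, -0.4368, 0.2391]
tcp_rot: [-180.0, 0.0, -8.5]
wrist_force: [1.0, 0.2, -0.3]
width: 0.299
gripper_force: 0.0
```

drive_tool --rows '[[[0,0,0],[0.1,0.13,0],1],[[0,0,0],[0.2,0.26,0],1],[[0,0,0],[0.3,0.39,0],1],[[0,0,0],[0.4,0.52,0],1],[[0,0,0],[0.48,0.62,0],1]]'

```text
time_s: 0.93
tcp_pos: [0.4275, -0.2816, 0.2392]
tcp_rot: [-180.0, 0.0, -8.2]
wrist_force: [0.7, -0.7, 0.6]
width: -0.001
gripper_force: 0.0
```

drive_tool --rows '[[[0,0,0],[0,0,-0.12],1],[[0,0,0],[0,0,-0.24],1],[[0,0,0],[0,0,-0.344],1],[[0,0,0],[0,0,-0.344],1]]'

```text
time_s: 1.27
tcp_pos: [0.425, -0.2826, 0.1494]
tcp_rot: [-179.8, 0.3, -8.2]
wrist_force: [-0.3, -0.0, -0.5]
width: -0.004
gripper_force: 0.0
```

drive_tool --rows '[[[0,0,0],[0.06,-0.009,-0.344],1],[[0,0,0],[0.12,-0.017,0],1]]'

```text
time_s: 1.43
tcp_pos: [0.4497, -0.2857, 0.1334]
tcp_rot: [-179.3, 1.2, -8.3]
wrist_force: [-0.5, 0.9, -4.2]
width: -0.003
gripper_force: 0.0
```

My last call had a slip: its first row repeated the descent. I'm checking the state before I push.

drive_tool --rows '[[[0,0,0],[0,0,0],1],[[0,0,0],[0,0,0],1],[[0,0,0],[0,0,0],1]]'

```text
time_s: 1.68
tcp_pos: [0.4538, -0.2881, 0.15]
tcp_rot: [179.9, -0.1, -8.2]
wrist_force: [-0.6, 0.6, 0.1]
width: -0.002
gripper_force: 0.0
```

Run:
```python
from h import *
im,d,W=cloud('side'); cv2.imwrite('pics/s2.png',im[...,::-1])
```

```text
(no output)
```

View pics/s2.png

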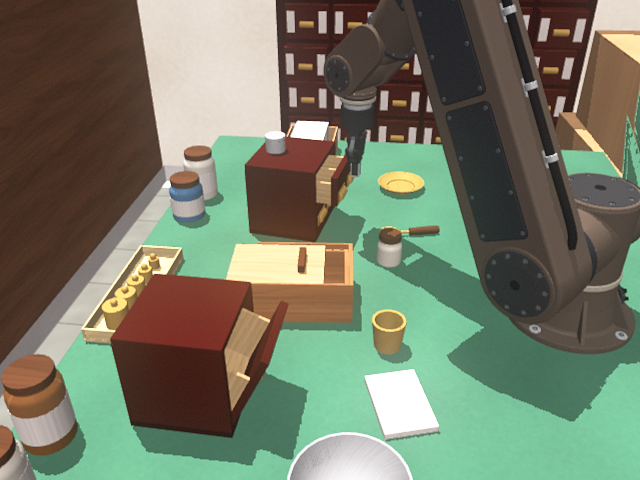

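Nothing was touched. The fingertips are just in front of the drawer face, near (355, 172), so I'm pushing now.

drive_tool --rows '[[[0,0,0],[0.05,-0.007,0],1],[[0,0,0],[0.1,-0.014,0],1],[[0,0,0],[0.15,-0.021,0],1],[[0,0,0],[0.2,-0.028,0],1],[[0,0,0],[0.2,-0.028,0],1]]'

```text
time_s: 2.15
tcp_pos: [0.5047, -0.2953, 0.1497]
tcp_rot: [179.9, -0.1, -8.2]
wrist_force: [-0.5, -0.7, -0.8]
width: -0.003
gripper_force: 0.0
```

drive_tool --rows '[[[0,0,0],[0.01,-0.0014,0],1],[[0,0,0],[0.02,-0.0028,0],1],[[0,0,0],[0.02,-0.0028,0],1]]'

```text
time_s: 2.4
tcp_pos: [0.5084, -0.2956, 0.149]
tcp_rot: [180.0, -0.0, -8.2]
wrist_force: [-0.2, -0.1, 0.6]
width: -0.001
gripper_force: 0.0
```

drive_tool --rows '[[[0,0,0],[0.008,-0.0011,0],1],[[0,0,0],[0.016,-0.0022,0],1],[[0,0,0],[0.024,-0.0033,0],1],[[0,0,0],[0.024,-0.0033,0],1]]'

```text
time_s: 2.73
tcp_pos: [0.5136, -0.2961, 0.1484]
tcp_rot: [-180.0, 0.2, -8.2]
wrist_force: [-9.1, 0.9, 3.4]
width: -0.0
gripper_force: 0.0
```

drive_tool --rows '[[[0,0,0],[0.006,-0.0009,0],1],[[0,0,0],[0.012,-0.0018,0],1],[[0,0,0],[0.012,-0.0018,0],1]]'

```text
time_s: 2.98
tcp_pos: [0.5136, -0.296, 0.1483]
tcp_rot: [-179.9, 0.6, -8.2]
wrist_force: [-30.7, 2.3, 13.5]
width: -0.001
gripper_force: 0.5
```

drive_tool --rows '[[[0,0,0],[-0.1,0.014,0],1],[[0,0,0],[-0.2,0.028,0],1],[[0,0,0],[-0.2,0.028,0.12],1],[[0,0,0],[-0.2,0.028,0.24],1],[[0,0,0],[-0.2,0.028,0.32],1]]'

```text
time_s: 3.4
tcp_pos: [0.468, -0.2903, 0.231]
tcp_rot: [179.9, -0.1, -8.2]
wrist_force: [0.2, 1.0, 1.1]
width: 0.004
gripper_force: 0.0
```

drive_tool --rows '[[[0,0,0.01],[0.05,0.14,0],1],[[0,0,0.02],[0.1,0.28,0],1],[[0,0,0.03],[0.15,0.42,0],1],[[0,0,0.0372],[0.2,0.56,0],1],[[0,0,0.0372],[0.25,0.7,0],1]]'

```text
time_s: 3.82
tcp_pos: [0.5308, -0.1133, 0.2288]
tcp_rot: [180.0, -0.0, 5.3]
wrist_force: [-0.1, -0.2, 0.1]
width: 0.002
gripper_force: 0.0
```

drive_tool --rows '[[[0,0,0],[0.05,0.14,0],1],[[0,0,0],[0.1,0.28,0],1],[[0,0,0],[0.15,0.42,0],1],[[0,0,0],[0.2,0.55,0],1],[[0,0,0],[0.2,0.55,0],1]]'

```text
time_s: 4.23
tcp_pos: [0.5818, 0.0274, 0.2286]
tcp_rot: [-180.0, -0.1, 5.4]
wrist_force: [-0.4, 0.1, -0.3]
width: -0.001
gripper_force: 0.0
```

drive_tool --rows '[[[0,0,0],[0,0,0],1],[[0,0,0],[0,0,0],1]]'

```text
time_s: 4.4
tcp_pos: [0.5802, 0.0225, 0.2284]
tcp_rot: [180.0, 0.0, 5.2]
wrist_force: [-0.3, -0.2, 0.1]
width: 0.002
gripper_force: 0.0
```

drive_tool --rows '[[[0,0,0],[0,0,-0.14],1],[[0,0,0],[0,0,-0.28],1],[[0,0,0],[0,0,-0.38],1],[[0,0,0],[0,0,-0.44],1],[[0,0,0],[0,0,-0.46],1]]'

```text
time_s: 4.82
tcp_pos: [0.5791, 0.0212, 0.1112]
tcp_rot: [-180.0, 0.2, 5.1]
wrist_force: [-0.5, -0.1, -0.3]
width: -0.004
gripper_force: 0.0
```

drive_tool --rows '[[[0,0,0],[0,0,-0.01],1],[[0,0,0],[0,0,-0.02],1],[[0,0,0],[0,0,-0.02],1]]'

```text
time_s: 5.07
tcp_pos: [0.5806, 0.0221, 0.1093]
tcp_rot: [180.0, -0.1, 5.1]
wrist_force: [-0.2, 0.2, 0.5]
width: 0.003
gripper_force: 0.0
```

Run:
```python
from h import *
im,d,W=cloud('scene'); cv2.imwrite('pics/s3.png',cv2.resize(im[150:350,60:460,::-1],(800,400))); print(manip.get_state()['tcp_pos'])
```

```text
[0.58062618 0.0222685  0.10956398]
```

View pics/s3.png

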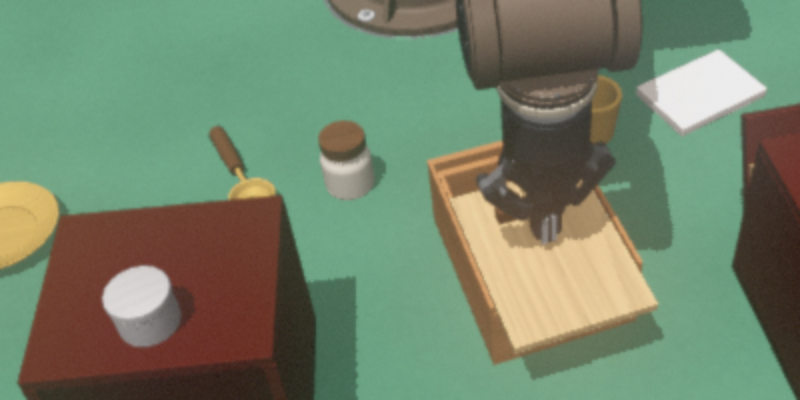

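The crop shows the drawer shut, with scoop, jar and tin unmoved. The fingertips at (548, 230) are behind the crossbar. Next I lower 4 mm and push.

drive_tool --rows '[[[0,0,0],[0,0,-0.016],1],[[0,0,0],[0,0,-0.016],1],[[0,0,0],[0,0,-0.016],1]]'

```text
time_s: 5.37
tcp_pos: [0.5803, 0.0226, 0.1048]
tcp_rot: [180.0, -0.0, 5.2]
wrist_force: [0.1, 0.0, 0.1]
width: -0.0
gripper_force: 0.0
```

drive_tool --rows '[[[0,0,0],[-0.03,-0.0027,0],1],[[0,0,0],[-0.06,-0.0055,0],1],[[0,0,0],[-0.09,-0.0082,0],1],[[0,0,0],[-0.12,-0.011,0],1],[[0,0,0],[-0.12,-0.011,0],1]]'

```text
time_s: 5.78
tcp_pos: [0.5488, 0.0198, 0.1048]
tcp_rot: [180.0, 0.0, 5.2]
wrist_force: [1.1, -0.0, 0.4]
width: -0.0
gripper_force: 0.0
```

drive_tool --rows '[[[0,0,0],[-0.03,-0.0027,0],1],[[0,0,0],[-0.06,-0.0055,0],1],[[0,0,0],[-0.09,-0.0082,0],1],[[0,0,0],[-0.12,-0.011,0],1],[[0,0,0],[-0.12,-0.011,0],1]]'

```text
time_s: 6.2
tcp_pos: [0.5186, 0.017, 0.1047]
tcp_rot: [-180.0, 0.1, 5.2]
wrist_force: [-0.1, 0.7, 0.2]
width: -0.003
gripper_force: 0.0
```

drive_tool --rows '[[[0,0,0],[-0.012,-0.0011,0],1],[[0,0,0],[-0.024,-0.0022,0],1],[[0,0,0],[-0.036,-0.0033,0],1],[[0,0,0],[-0.044,-0.004,0],1],[[0,0,0],[-0.044,-0.004,0],1]]'

```text
time_s: 6.62
tcp_pos: [0.5089, 0.016, 0.1046]
tcp_rot: [180.0, 0.0, 5.2]
wrist_force: [2.2, -0.7, 1.3]
width: 0.0
gripper_force: 1.0
```

drive_tool --rows '[[[0,0,0],[-0.006,-0.0005,0],1],[[0,0,0],[-0.012,-0.0011,0],1],[[0,0,0],[-0.012,-0.0011,0],1]]'

```text
time_s: 6.87
tcp_pos: [0.5062, 0.0158, 0.1046]
tcp_rot: [180.0, -0.0, 5.2]
wrist_force: [3.4, -0.3, 1.4]
width: -0.002
gripper_force: 2.0
```

drive_tool --rows '[[[0,0,0],[-0.006,-0.0005,0],1],[[0,0,0],[-0.01,-0.0009,0],1],[[0,0,0],[-0.01,-0.0009,0],1]]'

```text
time_s: 7.12
tcp_pos: [0.506, 0.0156, 0.105]
tcp_rot: [180.0, -0.3, 5.2]
wrist_force: [14.7, 2.6, -3.9]
width: 0.001
gripper_force: 7.0
```

drive_tool --rows '[[[0,0,0],[-0.006,-0.0005,0],1],[[0,0,0],[-0.01,-0.0009,0],1],[[0,0,0],[-0.01,-0.0009,0],1]]'

```text
time_s: 7.37
tcp_pos: [0.5057, 0.0155, 0.1057]
tcp_rot: [179.9, -0.6, 5.1]
wrist_force: [22.0, 5.6, -1.1]
width: -0.004
gripper_force: 11.0
```

drive_tool --rows '[[[0,0,0],[0.1,0.009,0],1],[[0,0,0],[0.1,0.009,0.12],1],[[0,0,0],[0.1,0.009,0.26],1],[[0,0,0],[0.1,0.009,0.4],1],[[0,0,0],[0.1,0.009,0.5],1]]'

```text
time_s: 7.78
tcp_pos: [0.5256, 0.0177, 0.2317]
tcp_rot: [-180.0, 0.1, 5.2]
wrist_force: [-0.7, -0.4, -0.5]
width: -0.005
gripper_force: 0.0
```

drive_tool --rows '[[[0,0,-0.005],[-0.05,0.14,0],1],[[0,0,-0.01],[-0.08,0.28,0],1],[[0,0,-0.02],[-0.1,0.42,0],1],[[0,0,-0.02],[-0.12,0.52,0],1],[[0,0,-0.02],[-0.14,0.58,0],1]]'

```text
time_s: 8.2
tcp_pos: [0.4897, 0.1647, 0.2292]
tcp_rot: [180.0, 0.1, -2.0]
wrist_force: [0.3, -0.4, -0.0]
width: 0.002
gripper_force: 0.0
```

drive_tool --rows '[[[0,0,0],[-0.05,0.14,0],1],[[0,0,0],[-0.06,0.28,0],1],[[0,0,0],[-0.06,0.42,0],1],[[0,0,0],[-0.06,0.52,0],1],[[0,0,0],[-0.06,0.58,0],1]]'

```text
time_s: 8.62
tcp_pos: [0.4751, 0.3096, 0.229]
tcp_rot: [179.9, 0.1, -1.9]
wrist_force: [0.9, 0.4, -0.5]
width: 0.001
gripper_force: 0.0
```

drive_tool --rows '[[[0,0,0],[0,0,-0.12],1],[[0,0,0],[0,0,-0.24],1],[[0,0,0],[0,0,-0.3],1],[[0,0,0],[0,0,-0.33],1],[[0,0,0],[0,0,-0.33],1]]'

```text
time_s: 9.03
tcp_pos: [0.4755, 0.3068, 0.1455]
tcp_rot: [179.9, 0.2, -2.0]
wrist_force: [0.5, 0.4, 0.7]
width: -0.001
gripper_force: 0.0
```

```bash
cat > bar.py <<'E'
from h import *
for n in('scene','side'):
    im,d,W=cloud(n); np.savez(f'{n}.npz',im=im,d=d,W=W)
    cv2.imwrite(f'pics/{n}_b.png',im[...,::-1])
import runpy; runpy.run_path('m.py')
E
python3 bar.py | grep -A1 -E 'bar|box|drawer'
```

```text
drawer scene 53 c [ 0.6976 -0.2916] size [0.1218 0.0028] ang 82.2 z [0.159  0.1739 0.1759]
   corners [[0.6880000233650208, -0.35199999809265137], [0.6909999847412109, -0.35199999809265137], [0.7070000171661377, -0.23100000619888306], [0.7049999833106995, -0.23100000619888306]]
drawer side 1
bin scene 1691 c [0.646  0.3009] size [0.1695 0.232 ] ang 88.6 z [0.1238 0.1538 0.1745]
--
bar scene 252 c [0.4867 0.0131] size [0.0181 0.0703] ang 4.3 z [0.1024 0.108  0.1117]
   corners [[0.4749999940395355, 0.04699999839067459], [0.47999998927116394, -0.023000000044703484], [0.49799999594688416, -0.020999999716877937], [0.49300000071525574, 0.04899999871850014]]
bar side 0
box scene 5794 c [0.5329 0.0176] size [0.2031 0.1516] ang 5.3 z [0.0858 0.0912 0.0946]
   corners [[0.42500001192092896, 0.08399999886751175], [0.4390000104904175, -0.06700000166893005], [0.640999972820282, -0.04800000041723251], [0.6269999742507935, 0.10199999809265137]]
box side 2184 c [0.5352 0.0191] size [0.1996 0.1574] ang 5.0 z [0.0844 0.0911 0.0944]
   corners [[0.42899999022483826, 0.08900000154972076], [0.4429999887943268, -0.06800000369548798], [0.6420000195503235, -0.050999999046325684], [0.628000020980835, 0.10599999874830246]]
```

View pics/side_b.png

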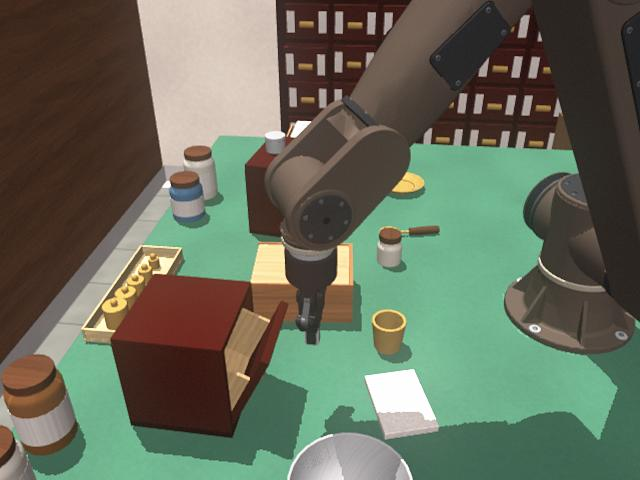

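The lid is shut: overall length is down to 200 mm and the bar is where expected. The drawer is in too. The fingertips at (312, 340) stand in front of the leaning bin, so I'm pushing it.

drive_tool --rows '[[[0,0,0],[0.06,-0.002,0],1],[[0,0,0],[0.11,-0.004,0],1],[[0,0,0],[0.15,-0.005,0],1],[[0,0,0],[0.19,-0.007,0],1],[[0,0,0],[0.22,-0.008,0],1]]'

```text
time_s: 9.55
tcp_pos: [0.532, 0.3055, 0.1479]
tcp_rot: [-180.0, -0.0, -2.0]
wrist_force: [-2.5, 0.3, 2.5]
width: -0.003
gripper_force: 1.4
```

drive_tool --rows '[[[0,0,0],[0.03,-0.001,0],1],[[0,0,0],[0.06,-0.002,0],1],[[0,0,0],[0.09,-0.003,0],1],[[0,0,0],[0.12,-0.004,0],1],[[0,0,0],[0.14,-0.005,0],1]]'

```text
time_s: 9.97
tcp_pos: [0.5672, 0.3043, 0.1471]
tcp_rot: [-180.0, -0.0, -2.0]
wrist_force: [-0.7, 0.7, 1.2]
width: -0.002
gripper_force: 0.7
```

drive_tool --rows '[[[0,0,0],[0.014,0,0],1],[[0,0,0],[0.028,-0.001,0],1],[[0,0,0],[0.028,-0.001,0],1]]'

```text
time_s: 10.22
tcp_pos: [0.5738, 0.304, 0.1469]
tcp_rot: [180.0, -0.0, -2.0]
wrist_force: [0.2, -0.4, 0.2]
width: -0.003
gripper_force: 0.0
```

drive_tool --rows '[[[0,0,0],[0.008,0,0],1],[[0,0,0],[0.016,-0.001,0],1],[[0,0,0],[0.016,-0.001,0],1]]'

```text
time_s: 10.47
tcp_pos: [0.5775, 0.3038, 0.1471]
tcp_rot: [180.0, -0.0, -2.0]
wrist_force: [0.5, -0.4, -0.4]
width: 0.001
gripper_force: 0.0
```

drive_tool --rows '[[[0,0,0],[0.006,0,0],1],[[0,0,0],[0.012,0,0],1],[[0,0,0],[0.012,0,0],1]]'

```text
time_s: 10.72
tcp_pos: [0.5788, 0.3038, 0.1469]
tcp_rot: [179.9, 0.2, -2.0]
wrist_force: [-9.3, 0.2, 3.1]
width: 0.002
gripper_force: 0.0
```

drive_tool --rows '[[[0,0,0],[0.006,0,0],1],[[0,0,0],[0.01,0,0],1],[[0,0,0],[0.01,0,0],1]]'

```text
time_s: 10.97
tcp_pos: [0.5788, 0.3038, 0.1469]
tcp_rot: [179.9, 0.5, -2.0]
wrist_force: [-24.3, 0.4, 10.5]
width: -0.001
gripper_force: 0.3
```

drive_tool --rows '[[[0,0,0],[-0.1,0.003,0],1],[[0,0,0],[-0.2,0.007,0],1],[[0,0,0],[-0.3,0.01,0.1],1],[[0,0,0],[-0.4,0.014,0.24],1],[[0,0,0],[-0.4,0.014,0.36],1]]'

```text
time_s: 11.38
tcp_pos: [0.4792, 0.3073, 0.2381]
tcp_rot: [179.9, 0.1, -1.9]
wrist_force: [0.0, -0.0, 1.6]
width: -0.002
gripper_force: 0.0
```

drive_tool --rows '[[[0,0,0],[0,0,0],1],[[0,0,0],[0,0,0],1],[[0,0,0],[0,0,0],1]]'

```text
time_s: 11.63
tcp_pos: [0.4828, 0.3072, 0.2367]
tcp_rot: [180.0, 0.0, -2.0]
wrist_force: [-0.2, 0.6, -1.6]
width: 0.003
gripper_force: 0.0
```

```bash
python3 bar.py | grep -A1 -E 'bar|bin|drawer'
```

```text
drawer scene 61 c [ 0.6978 -0.2898] size [0.1165 0.0031] ang 81.6 z [0.1608 0.1738 0.1758]
   corners [[0.6880000233650208, -0.34700000286102295], [0.6909999847412109, -0.3479999899864197], [0.7080000042915344, -0.23199999332427979], [0.7049999833106995, -0.23199999332427979]]
drawer side 15 c [ 0.6732 -0.2233] size [0.0079 0.0665] ang 83.2 z [0.1552 0.1628 0.1743]
   corners [[0.6399999856948853, -0.22300000488758087], [0.7059999704360962, -0.23100000619888306], [0.7070000171661377, -0.22300000488758087], [0.640999972820282, -0.2150000035762787]]
bin scene 919 c [0.7415 0.2724] size [0.2032 0.0972] ang 54.4 z [0.1222 0.1572 0.1753]
   corners [[0.6430000066757202, 0.21799999475479126], [0.722000002861023, 0.16099999845027924], [0.8399999737739563, 0.3269999921321869], [0.7609999775886536, 0.382999986410141]]
bin side 2629 c [0.6399 0.3547] size [0.2295 0.116 ] ang 39.9 z [0.1212 0.1501 0.1745]
   corners [[0.5149999856948853, 0.32600000500679016], [0.5889999866485596, 0.2370000034570694], [0.7649999856948853, 0.3840000033378601], [0.6909999847412109, 0.4729999899864197]]
bar scene 247 c [0.4876 0.0133] size [0.0197 0.0703] ang 3.0 z [0.1026 0.1082 0.1114]
   corners [[0.47600001096725464, 0.04800000041723251], [0.47999998927116394, -0.02199999988079071], [0.49900001287460327, -0.020999999716877937], [0.4959999918937683, 0.04899999871850014]]
bar side 150 c [0.4882 0.0168] size [0.0141 0.0717] ang 4.6 z [0.103  0.1088 0.1114]
   corners [[0.4779999852180481, 0.052000001072883606], [0.48399999737739563, -0.019999999552965164], [0.49799999594688416, -0.017999999225139618], [0.492000013589859, 0.05299999937415123]]
```

View pics/side_b.png

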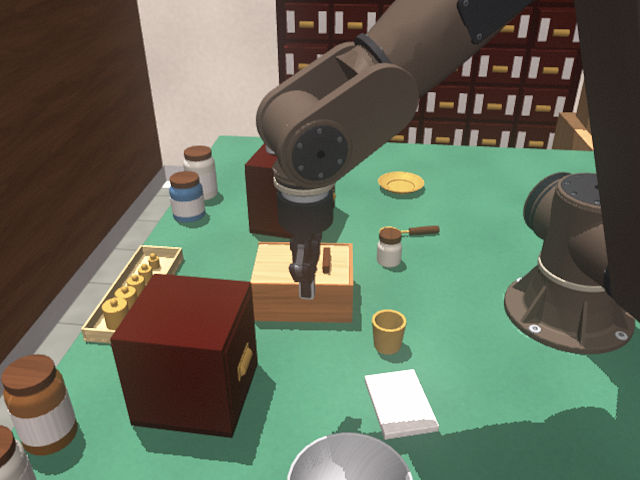

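View pics/scene_b.png

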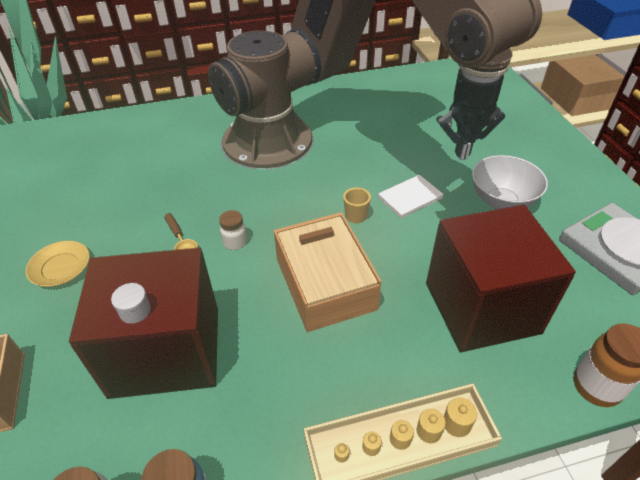

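Both views show the drawer, bin (pull near (245, 362) in the side view) and lid (bar near (317, 235) in the scene view) shut. The bystanders haven't moved and the hand is clear.

```bash
python3 -c "
from workcell import manip
print(manip.job_done())"
```

```text
the job is handed in; nothing more can be done
None
```

I pushed the drawer, tip-out bin and lid against their stops, and the last pictures showed all three shut, the bystanders in place and the hand clear; I handed the job in at about 12 s, and no verdict came back.

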